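# Compare two rattle tongues for stiffness

### The arm

A 6-joint arm with a two-finger parallel gripper is mounted at the origin on the work surface. World frame = base frame: x ahead of the robot, y to its left, z up, the work surface at z = 0. Lengths are in mm, angles in rad, forces in N, time in s.
With the tool pointing down it reaches from about 400 to 825 mm from the base axis. Payload 7 kg.
Tool frame: the origin (TCP) lies at the very end of the fingers, on their centre line; the grasp point (between the pads) lies 19 mm behind it; z points along the fingers, y is the direction in which the jaws open and shut (so a half turn about z gives the same grasp; the last joint's range is limited). The gripper opens to 88 mm and grips with 3 to 60 N. Pads are 19 mm wide; open, the fingers measure 130 mm over their backs; the gripper's body (78 mm by 193 mm) begins 47 mm behind the grasp point.
Start: joints at [1.548, 0.359, 0.012, 0, -1.224, -0.288], TCP at [206.437, 642.634, 226.561] pointing down, gripper open.
Joint ranges: [-3.07, 3.07], [-1.43, 2.12], [-1.02, 1.25], [-3.03, 1.67], [-3.05, -0], [-3.03, 3.03]. Speed limits (rad/s): [2.39, 2.39, 3.01, 3.14, 3.14, 3.14].

### API

Orientations are given as a unit quaternion [x, y, z, w].
In Python, from plant import bot gives the robot as it stands. Calls block until the motion is done:
- bot.move_ptp(position, orientation): joint-space move of the TCP to a pose.
- bot.line_to(position, velocity=150, ori=None): straight line of the TCP; ori=None keeps the orientation; velocity is the mean speed in mm/s.
- bot.move_joints(angles): joint-space move.
- bot.move_gripper(opening, force=None): finger opening in mm; force is the grip in N (None keeps the last); returns when the fingers have stopped.
- bot.pause(seconds).
- bot.solve_ik(position, orientation): joint angles nearest the present ones, or None.
- bot.read_state(): the state.
- bot.camera(name): name is "scene" or "side" or "wrist"; returns the picture (400x640x3 uint8, red, green, blue); there is no depth.
- bot.get_calibration(name): a dict with "fx", "fy", "cx", "cy" (pixels), "distortion" ([k1, k2, p1, p2, k3] as OpenCV has them; the pictures are not rectified), "view" (4x4, takes a point from world to camera coordinates); the wrist camera has in their place "T_tool_cam" (4x4, takes a point from camera to tool coordinates, whose origin is the TCP and whose axes are the flange's). Camera axes: x right, y up, looking along -z (the intrinsics and any distortion apply to the point x, -y, -z); pixel columns grow to the right and rows downward; lengths in mm; the calibration is good to about 2 mm. A picture is of the moment at which its call begins: read the wrist's pose just before it. get_calibration takes no time and is no camera call.
A pose or a line that the arm cannot do raises bot.Unreachable and nothing moves.
- bot.close_job(): hands the job in, once; it reports no verdict.
The state is a dict: "t": time; "joint_pos": joint angles; "qvel": joint speeds; "tau": joint torques, N m; "tcp_pos": TCP position; "eef_rot": TCP orientation; "contact_force": force on the tool from outside, world axes, zero at the start; "moment": the same for the moment, N m; "width": finger opening in mm.
Only numpy, scipy, OpenCV 4.12 (cv2) and the standard library are available. Lean on these libraries where they do the work, as an engineer would, in place of code of your own. Each camera call takes 0.05 s, during which the arm holds its last target. There are 200 camera calls.

### The job

Spring tongues for wooden ratchet rattles are clamped for a stiffness check. With closed fingers, press the free tip of the dark walnut tongue right down onto its stop, hold it there for about a second and let it spring back up, then do the same with the pale maple tongue to compare the two. Leave the brass tongue and the little wooden owl alone.

Things in the scene. Friction and masses are not known exactly. Their poses are not given: they have to be found in the camera images.
- walnut_tip (a point): Middle of the free end of the dark brown walnut tongue, on its top face. Tongues: level strips, free length 120, 36 wide, 3 thick, top 67 mm above the bench. Site x points from the free end along the tongue to its clamp, z up. Pressed, it swings about the clamp edge till it lies on its stop, this end 16 mm lower (51 above the bench). About 5 N at the tip does it; then the force rises steeply.
- maple_tip (a point): The same point on the pale cream maple tongue: same size, axes and drop, about 9 N to reach its stop. The stop, a post with a red cap, stands under each tongue 14 mm in from its free end; there the drop is 14 mm. Let go, a tongue springs back level. Each is clamped in a grey fixture fixed to the bench, base 180 x 70 x 14 mm, turned up to 0.4 rad; clamp bar and bolts reach 84 mm above the bench.
- brass_tip (a point): The same point on the shiny yellow brass tongue, same fixture and sizes: not to be pressed. The three fixtures stand side by side in any order, 130 mm or more apart between centres.
- owl: Little turned wooden owl, pale yellowish wood with round dark eyes, 60 mm across, 83 mm high, 0.1 kg, loose on the bench to the robot's left of the fixtures, not to be moved; origin at the centre of its underside, z up. Also loose about: a wooden bangle and a wooden bowl beyond the fixtures, a white glue bottle 130 mm high to the right.

How it is judged (in metres and radians):
On the way, in this order (a step that is already met when the one before it is completed fails the run):
1. the walnut tongue is pressed at its free tip down to its stop and held there, the maple tongue still up (height (world z) of walnut_tip below 0.055 m and horizontal distance between the grasp point and walnut_tip below 0.045 m and height (world z) of maple_tip above 0.062 m), for 0.5 s.
2. with the walnut tongue up again, the maple tongue is pressed at its free tip down to its stop and held there (height (world z) of maple_tip below 0.055 m and horizontal distance between the grasp point and maple_tip below 0.045 m and height (world z) of walnut_tip above 0.062 m), for 0.5 s.
At the end, for the whole second after the job is handed in: all three tongues have sprung back up to within 4 mm of level, and the owl stands upright within 30 mm of where it was (height (world z) of each of walnut_tip, maple_tip, brass_tip above 0.063 m and distance of owl from where it was at the start of the episode below 0.03 m and angle between owl's own z axis and vertical below 0.3 rad); the robot touches nothing.
It fails at once if the brass tongue is pressed down more than 7 mm (height (world z) of brass_tip below 0.06 m).
It fails at once if the owl is pushed 30 mm or more from its place or tipped (distance of owl from where it was at the start of the episode above 0.03 m or angle between owl's own z axis and vertical above 0.3 rad).
It also fails if it takes over 38 s, if anything falls off the work surface, if the arm or the gripper's body presses on something with over 40 N, if the wrist force passes 120 N, or if a joint passes its speed limit or range.

## Working session

There is one attempt and no reset: what is moved stays moved. The work goes in short steps, each a Python script; the robot and the scene stay as the last script left them, time stands still between calls to the robot, and variables do not carry over. Pictures are saved under pics/ and viewed, about 8 in all and at most 12, crops included, and the job is handed in when it is done.

```bash
mkdir -p pics
python3 - <<'E'
from plant import bot
import cv2, numpy as np
for n in("scene","side"):
    cv2.imwrite(f"pics/{n}0.png",bot.camera(n)[:,:,::-1]); c=bot.get_calibration(n);print(n,c)
s=bot.read_state();print(s)
E
```

```text
scene {'fx': 467.3685824435155, 'fy': 467.3685824435155, 'cx': 315.87105585588085, 'cy': 203.89853490090573, 'distortion': array([0.04881674, 0.        , 0.        , 0.        , 0.        ]), 'view': array([[-7.79291622e-01,  6.26660142e-01, -1.27804423e-03,
         3.39812811e+02],
       [-3.57420708e-01, -4.42798267e-01,  8.22301728e-01,
         1.59952469e+02],
       [ 5.14737802e-01,  6.41269647e-01,  5.69050292e-01,
        -1.54044242e+03],
       [ 0.00000000e+00,  0.00000000e+00,  0.00000000e+00,
         1.00000000e+00]])}
side {'fx': 404.0188345976401, 'fy': 404.0188345976401, 'cx': 319.02260537079593, 'cy': 196.69548312936928, 'distortion': array([-0.06539748,  0.        ,  0.        ,  0.        ,  0.        ]), 'view': array([[ 9.97860991e-01, -6.53408999e-02, -2.00242721e-03,
        -4.98661229e+02],
       [ 4.31019780e-02,  6.34588989e-01,  7.71646962e-01,
        -1.21301456e+02],
       [-4.91493887e-02, -7.70082711e-01,  6.36047919e-01,
        -1.11992693e+03],
       [ 0.00000000e+00,  0.00000000e+00,  0.00000000e+00,
         1.00000000e+00]])}
{'t': 0.1, 'joint_pos': array([ 1.54809311e+00,  3.59336689e-01,  1.11655670e-02, -2.82891525e-04,
       -1.22408516e+00, -2.88141468e-01]), 'qvel': array([ 0.00199302, -0.00053537,  0.00422848,  0.00401811,  0.00093424,
        0.00099222]), 'tau': array([-1.75677334e-03, -5.84162879e+01,  2.93753546e+01,  7.01557383e+00,
        1.02070521e-02, -4.21512527e-05]), 'tcp_pos': array([206.33245093, 642.24893075, 225.71369839]), 'eef_rot': array([ 9.87938513e-01, -1.54844904e-01, -3.52264359e-05,  7.41157983e-04]), 'contact_force': array([-1.02415543, -0.01301689, -0.41522519]), 'moment': array([ 0.00823279,  0.02424667, -0.02314694]), 'width': 87.43138853623032}
```

View pics/scene0.png

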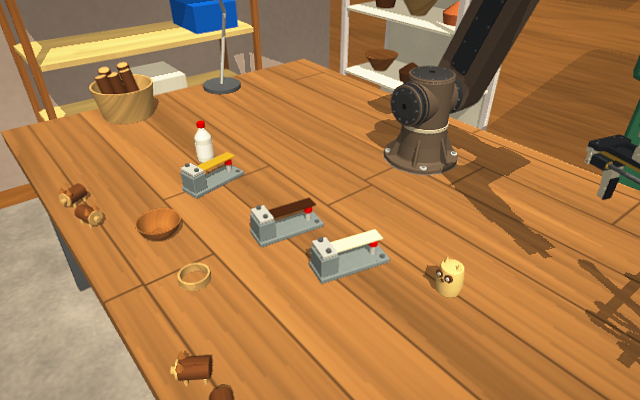

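View pics/side0.png

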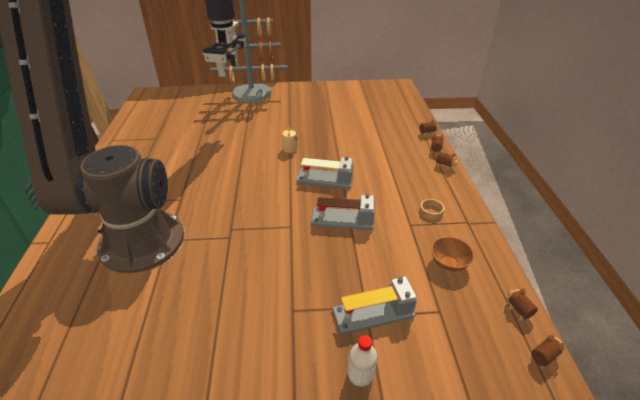

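The scene view has brass at about (215,165), walnut at (290,210), maple at (355,245) and the owl at (450,277). In the side view, walnut is at (340,205) and maple at (322,165). Next I'll enlarge both.

Run:
```python
import cv2,numpy as np
a=cv2.imread("pics/scene0.png")[190:290,245:405]; b=cv2.imread("pics/side0.png")[145:235,285:385]
cv2.imwrite("pics/c1.png",cv2.resize(a,(800,500),interpolation=cv2.INTER_CUBIC))
cv2.imwrite("pics/c2.png",cv2.resize(b,(600,540),interpolation=cv2.INTER_CUBIC))
```

```text
(no output)
```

View pics/c1.png

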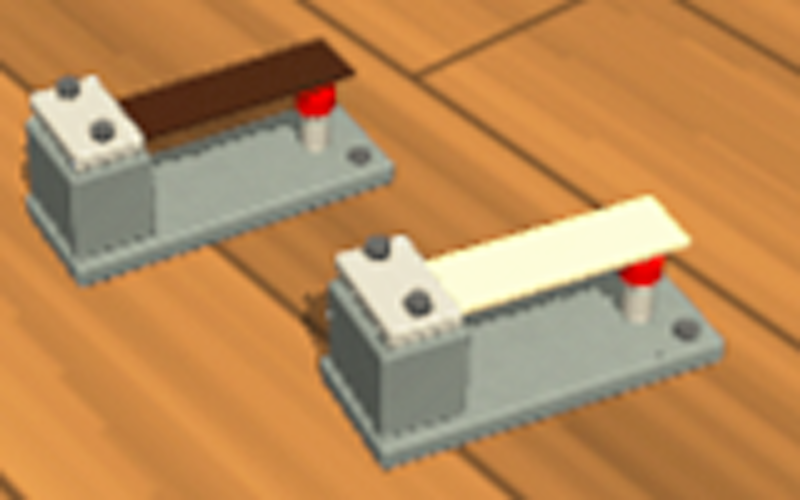

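View pics/c2.png

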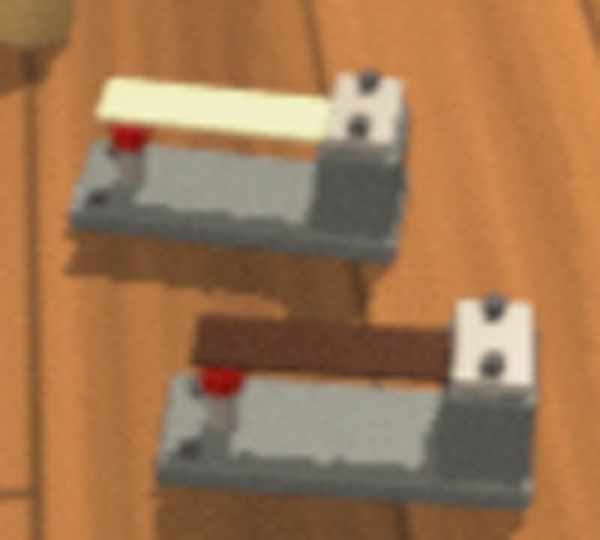

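The crops show both free tips clearly. Walnut's tip corners are at (322,39) and (355,72) in the scene crop, and (200,315) and (193,364) in the side crop. Maple's are at (655,196) and (691,243), and (107,78) and (98,118).

```bash
cat > h.py <<'E'
import numpy as np, cv2
from plant import bot
def rays(n,px):
    c=bot.get_calibration(n); K=np.array([[c["fx"],0,c["cx"]],[0,c["fy"],c["cy"]],[0,0,1]])
    u=cv2.undistortPoints(np.array(px,float).reshape(-1,1,2),K,c["distortion"])[:,0]
    V=c["view"];R=V[:3,:3]
    return -R.T@V[:3,3], np.c_[u[:,0],-u[:,1],-np.ones(len(u))]@R
def onz(n,px,z):
    o,d=rays(n,px); return o+d*((z-o[2])/d[:,2])[:,None]
E
python3 - <<'E'
from h import *
P={"scene":{"walnut":[(322,39),(355,72),(120,102),(147,140)],"maple":[(655,196),(691,243),(430,262),(462,313)]},
"side":{"walnut":[(200,315),(193,364),(450,328),(448,380)],"maple":[(107,78),(98,118),(332,97),(328,137)]}}
for n,s,off in(("scene",5,(245,190)),("side",6,(285,145))):
  for k,p in P[n].items():
    q=onz(n,(np.array(p)+.5)/s-.5+off,67); t=(q[0]+q[1])/2;c=(q[2]+q[3])/2
    print(n,k,q[:,:2].round(0).tolist(),"tip",t[:2].round(1),"len",np.linalg.norm(c-t).round(),"w",np.linalg.norm(q[0]-q[1]).round(),"yaw",np.arctan2(*(c-t)[1::-1]).round(3))
print("owl",onz("scene",[(452,294)],0).round(),onz("side",[(290,151)],0).round())
print("brass", onz("scene",[(234,155)],67).round(),onz("side",[(343,303)],67).round())
E
```

```text
scene walnut [[496.0, 47.0], [502.0, 81.0], [610.0, 28.0], [618.0, 63.0]] tip [499.2  63.9] len 116.0 w 35.0 yaw -0.161
scene maple [[456.0, 251.0], [468.0, 286.0], [571.0, 221.0], [583.0, 257.0]] tip [462.2 268.4] len 118.0 w 38.0 yaw -0.249
side walnut [[502.0, 74.0], [496.0, 38.0], [619.0, 56.0], [613.0, 19.0]] tip [498.8  56.1] len 119.0 w 36.0 yaw -0.156
side maple [[464.0, 279.0], [458.0, 241.0], [584.0, 252.0], [578.0, 216.0]] tip [460.9 260.1] len 123.0 w 38.0 yaw -0.214
owl [[426. 461.   0.]] [[422. 424.   0.]]
brass [[ 531. -274.   67.]] [[ 533. -292.   67.]]
```

Tongue lengths (116–123 mm) and widths (35–38 mm) agree with what is given. The two cameras differ by about 8 mm in y, so I'll use the mean, close the fingers, go above walnut and look from there.

```bash
cat >> h.py <<'E'
from scipy.spatial.transform import Rotation as Ro
def ori(a): return [np.cos(a/2),np.sin(a/2),0,0]
def st():
    s=bot.read_state(); print(round(s["t"],2),s["tcp_pos"].round(1),s["contact_force"].round(1),round(s["width"],1)); return s
def wpx(pts,s):  # project world points into the wrist picture
    c=bot.get_calibration("wrist"); T=np.eye(4);T[:3,:3]=Ro.from_quat(s["eef_rot"]).as_matrix();T[:3,3]=s["tcp_pos"]
    M=np.linalg.inv(T@c["T_tool_cam"]); p=np.array(pts)@M[:3,:3].T+M[:3,3]; p*=[1,-1,-1]
    K=np.array([[c["fx"],0,c["cx"]],[0,c["fy"],c["cy"]],[0,0,1]])
    return cv2.projectPoints(p,np.zeros(3),np.zeros(3),K,np.array(c["distortion"]))[0][:,0]
def corners(tip,a):
    u=np.array([np.cos(a),np.sin(a)]);v=np.array([-u[1],u[0]])
    return [[*(np.array(tip)+i*u+j*v),67] for i,j in((0,18),(0,-18),(118,-18),(118,18))]
E
python3 - <<'E'
from h import *
bot.move_gripper(0,10)
bot.move_ptp([485,60,200],ori(-.16))
s=st(); im=bot.camera("wrist")[:,:,::-1].copy()
for t,a in(((499,60),-.16),((461.5,264),-.23)):
    p=wpx(corners(t,a),s); print(p.round()); 
    cv2.polylines(im,[p.round().astype(int)],True,(255,0,255),1)
cv2.imwrite("pics/w1.png",im)
E
```

```text
3.83 [485.2  60.6 200. ] [-0.8  0.4 -0.8] 0.2
[[297. 171.]
 [341. 171.]
 [343.  14.]
 [294.  14.]]
[[ 73. 249.]
 [115. 251.]
 [104. 112.]
 [ 57. 109.]]
```

View pics/w1.png

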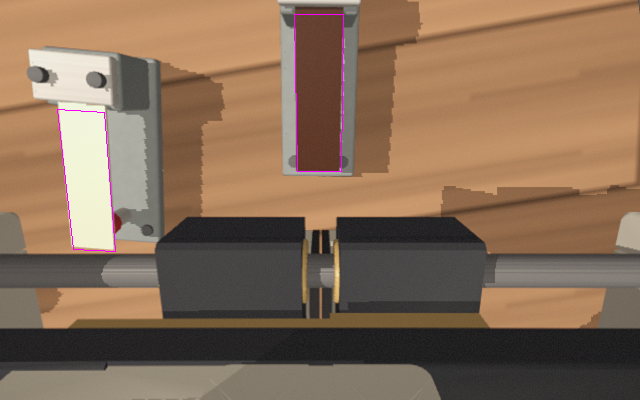

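In the wrist view, the predicted outlines lie on both tongues to within about 2 px (1–2 mm). Now I'll press walnut with the fingers 8 mm in from its tip.

```bash
cat >> h.py <<'E'
def press(tip,a,fstop):
    q=np.array(tip)+8*np.array([np.cos(a),np.sin(a)])
    bot.move_ptp([*q,110],ori(a)); f0=st()["contact_force"][2]
    bot.line_to([*q,70],80)
    z=58; bot.line_to([*q,z],40)
    while True:
        s=st(); f=s["contact_force"][2]-f0
        if f>fstop or z<=49: break
        z-=1; bot.line_to([*q,z],20)
    bot.pause(1.0); s=st()
    cv2.imwrite("pics/press_%d.png"%s["t"],bot.camera("side")[:,:,::-1])
    bot.line_to([*q,70],40); bot.line_to([*q,130],120); st()
E
python3 - <<'E'
from h import *
press((499,60),-.16,22)
E
ls pics
```

```text
4.34 [506.9  58.8 110.1] [0.7 0.4 1.4] 0.7
5.44 [507.7  59.1  58.3] [ 2.5 -0.1  3.8] 0.7
5.69 [507.3  58.9  57.2] [2.8 0.6 3.7] 0.2
5.94 [507.1  58.9  56.1] [3.4 0.8 4.3] 0.7
6.19 [507.1  58.8  55.1] [3.3 1.7 5. ] 0.2
6.44 [507.1  58.8  54.1] [3.9 0.4 4.8] 0.5
6.69 [507.2  58.8  53.2] [4.2 1.4 5.8] 0.4
6.94 [507.3  58.8  52.8] [ 1.3  0.2 11. ] 0.3
7.19 [507.5  58.8  52.5] [-1.1  0.7 18.3] 0.5
7.44 [507.5  58.8  52.2] [-5.8  0.6 27. ] 0.5
8.44 [507.6  58.9  52.2] [-3.4  1.3 27.9] 0.7
9.79 [506.4  58.6 129.4] [ 0.  -0.3 -0.6] 0.0
c1.png
c2.png
press_8.png
scene0.png
side0.png
w1.png
```

Walnut reached its stop: the force knee came at z≈53 as predicted, and about 27 N was held for 1 s. Maple next.

Run:
```python
from h import *
press((461.5,264),-.23,26)
bot.line_to([460,262,220],150)
cv2.imwrite("pics/side_end.png",bot.camera("side")[:,:,::-1]); st()
a=[cv2.imread(f) for f in sorted(__import__("glob").glob("pics/press_*.png"))]+[cv2.imread("pics/side_end.png")]
cv2.imwrite("pics/cmp.png",np.hstack([cv2.resize(i[120:330,270:420],None,fx=1.75,fy=1.75) for i in a]))
```

```text
10.63 [468.8 261.9 109.2] [ 0.2  0.4 -0.3] 0.5
11.73 [470.4 262.9  58.7] [ 1.9 -0.7  6.1] 0.4
11.98 [470.3 262.8  57.8] [ 1.9 -1.3  5.5] 0.4
12.23 [470.4 262.9  56.9] [ 2.4 -1.7  6.7] -0.0
12.48 [470.4 262.9  56. ] [ 2.1 -1.3  7.8] 0.5
12.73 [470.5 262.9  55.1] [ 2.6 -1.   7.5] 0.6
12.98 [470.6 262.9  54.2] [ 2.3 -1.2  8.9] 0.3
13.23 [470.7 262.9  53.3] [ 2.2 -2.4  9.3] 0.4
13.48 [470.8 262.9  52.7] [ 1.9 -2.7 12.8] 0.4
13.73 [470.9 263.   52.4] [-0.5 -3.7 21.3] 0.2
13.98 [471.  263.   52.2] [-3.  -4.7 27.6] 1.0
14.98 [471.  263.   52.2] [-3.4 -3.2 27.7] 0.6
16.36 [468.9 261.9 129.3] [-0.5 -0.1 -0. ] 0.9
17.16 [459.4 261.5 218.5] [-0.2 -0.7 -0.1] 0.3
```

View pics/cmp.png

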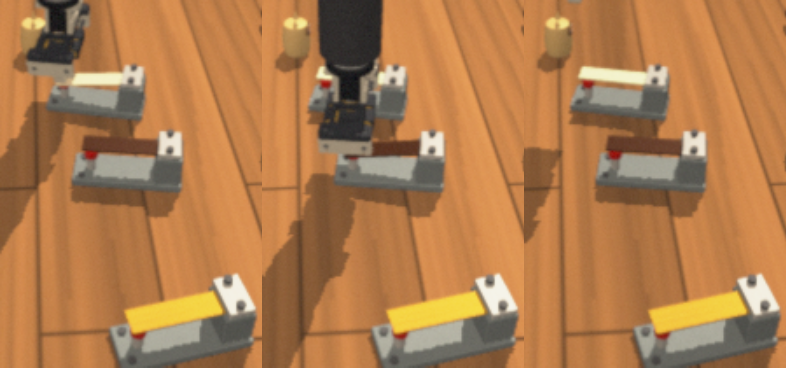

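The last panel shows all three tongues level again, the owl upright in its place and the arm clear. I'll hand in.

```bash
python3 -c "
from plant import bot
bot.close_job()"
```

```text
the job is handed in; nothing more can be done
```

I pressed the walnut tongue onto its stop with closed fingers, held it for 1 s and released it, then did the same with the maple tongue. The job is handed in, at about 17 s of the 38 s allowed.

- **Presses:** I pressed 8 mm in from each free tip. The force rose steeply at a finger height of about 53 mm, as expected for contact with the stop. Just before that point, walnut took about 5–6 N and maple about 9 N. I held each one at about 27–28 N.
- **Final check:** the last side picture shows all three tongues level again and the owl upright in its place. The wrist force was back near zero with the arm clear.
- **Disagreement:** the scene and side cameras differed by about 8 mm in y on the tip positions. I used the average, and the wrist view confirmed it to within about 2 mm.
- **Not measured:** I judged the tongues' return and the owl's position by eye from that side picture, and the hand-in gives no verdict.

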